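# Slide the locking magnifier over the Petri dish

### The arm

A 7-joint arm with a two-finger parallel gripper is mounted at the origin on a cart in front of the work surface, level with it; the furniture and walls round the work are solid. World frame = base frame: x ahead of the robot, y to its left, z up, the work surface at z = 0. Lengths are in m, angles in rad, forces in N, time in s.
With the tool pointing down it reaches from about 0.4 to 0.9 m from the base axis. Payload 5.5 kg.
Tool frame: the origin (TCP) lies at the very end of the fingers, on their centre line; the grasp point (between the pads) lies 19 mm behind it; z points along the fingers, y is the direction in which the jaws open and shut (so a half turn about z gives the same grasp; the last joint's range is limited). The gripper opens to 85 mm and grips with 20 to 120 N. Pads are 22 mm wide; open, the fingers measure 114 mm over their backs; the gripper's body (76 mm by 85 mm) begins 54 mm behind the grasp point. The pads swing forward as they close: fully open they stand 13 mm farther back than shut.
Start: joints at [1.595, 0.501, -0.427, 1.55, 0.221, 1.138, -0.21], TCP at [0.154, -0.632, 0.231] pointing down, gripper open.
Joint ranges: [-2.88, 2.88], [-0.31, 2.03], [-1.54, 1.56], [0.2, 2.42], [-1.41, 4.55], [0.19, 2.02], [-2.57, 2.57]. Speed limits (rad/s): [2.57, 2.57, 3.14, 3.14, 3.14, 3.14, 3.14].

### API

Orientations are given as a unit quaternion [w, x, y, z].
In Python, from cell import readout, viewer, ticket gives the robot as it stands.
- The arm moves only by the tool apply_moves, never from a script. Its argument "targets" is a list of rows, each an object with "translation": the shift along the tool's x, y, z in mm, a list of three; "twist": the turn, a rotation vector about the tool's x, y, z in rad, a list of three; "jaw": the finger opening in mm, from 0 to 85.4. In form: [{"translation": [dx, dy, dz], "twist": [ax, ay, az], "jaw": jaw}, ...]. A call has 1 to 5 rows; each row shifts and turns the commanded pose from where the row before left it, along the tool's axes as they then stand; what a row does not reach is not made up. A row lasts 1/12 s, in which the tool goes at most 41.7 mm and 7.16 degrees, less where a joint would pass 70% of its speed; a pose out of reach is approached as far as the arm can. A call with a gripper value outside its range is refused whole. The fingers move at their own pace and stop on an object; "force" is the grip in N (left out, the last holds). Time passes only in rows, so rows that do not move let the fingers close. It gives the time, the measured TCP pose, the force and the opening at its end, in the units of the state.
- readout.state(): the state, without advancing time (a new reading comes with each control period).
- viewer.capture(name): name is "side" or "top"; returns a dict with "pixels" (400x640x3 uint8, red, green, blue), "mtx" (3x3 intrinsics, pixels), "k1" (the pictures are not rectified: a ray, as slopes to the right and down, at radius r is drawn at 1 + k1 r^2 times it, then the intrinsics apply), "R" (3x3) and "t" (3): a world point X has camera coordinates R X + t. Camera axes: x right, y down, z forward; pixel columns grow to the right and rows downward; lengths in m; the calibration is good to about 2 mm. A picture is of the moment at which its call begins. There is no depth.
- ticket.close_job(): hands the job in, once; it reports no verdict.
The state is a dict: "time_s": time; "joints": joint angles; "qd": joint speeds; "joint_torque": joint torques, N m; "tcp_pos": TCP position; "tcp_rot": TCP orientation; "force": force on the tool from outside, world axes, zero at the start; "wrist_torque": the same for the moment, N m; "width": opening from 0.0 (shut) to 1.0 (fully open).
Only numpy, scipy, OpenCV 4.12 (cv2) and the standard library are available. Lean on these libraries where they do the work, as an engineer would, in place of code of your own. Each camera call takes 0.05 s, during which the arm holds its last target.

### The job

Bring the stand's magnifying lens over the round Petri dish on its stage: squeeze the lock tab against the grip block, keep it squeezed while you slide the carriage along the rail until the lens is centred over the dish, then let go so that the carriage locks itself there. Leave the dish and the other loose things where they are.

Things in the scene. Friction and masses are not known exactly. Their poses are not given: they have to be found in the camera images.
- viewing_stand: Fixed stand, base plate 200 x 440 x 8 mm. Origin under the centre of the base; x points away from the robot, y along the rail, z up. A black stage strip along y (centre x = +55 mm, top z = 20 mm) carries the dishes. On the near side a rail runs along y at x = -60, z = 60 mm, its top face tilted 30 degrees towards the robot.
- lamp_bar_mid (a point): Middle of the fixed lamp bar above the rail: 40 mm wide (stand's x), 440 mm long (y), 18 mm thick, 235 mm above the table, on two posts 213 mm to either side. It blocks a tool that points straight down on the grip: come in tilted, from the robot's side.
- lens_carriage (a joint): Position of the magnifier carriage along the rail (the stand's +y), m, -0.110 to 0.110; 0 is the middle. Needs about 1 N to move once unlocked. While the tab is out, a pawl locks it in a rack with a notch every 12 mm (at 0, +-12, +-24 mm ... +-108), with 1 mm play to either side.
- lock_tab (a joint): Travel of the lock tab, m: 0 fully out (locked), 0.010 fully squeezed against its stop. The carriage is free above about 0.008. Sprung: 3 N when out to 8 N at the stop; when released it springs out and the pawl drops into the nearest notch, shifting the carriage by up to 6 mm.
- grip_mid (a point): Grip point, midway between the pinch faces when squeezed. z: out of the rail along the grip (up, 30 deg towards the robot; approach along -z); x: pinch direction, up the slope; y: along the rail. Grip is 36 mm wide in y, ends at z = +22 mm; saddle at z = -30. White fixed block's face: x = +17 mm; aluminium tab's face: x = -27 out, -17 squeezed. Closing on both faces squeezes the tab.
- lens_center (a point): Centre of the round magnifying lens (92 mm outer diameter) that the carriage carries over the stage, 95 mm above the table. Moves with the carriage.
- petri_dish: The target: round clear Petri dish, 62 mm diameter, 15 mm high, loose on the stage to one side of the lens. Origin: centre of its underside.
- weigh_boat: Square white weighing boat, 54 x 54 x 9 mm, loose on the stage on the other side; not the target, leave it. Origin: centre of its underside.
- jar: Bystander: small jar, 47 mm diameter, 83 mm high, loose on the worktop. Origin: centre of its underside.
- timer: Bystander: flat bench timer, 62 x 64 x 18 mm, loose on the worktop. Origin: centre of its underside.
Things that resemble listed ones, but are neither listed nor needed, are in the scene too. What is shaped like the petri_dish but pink or turquoise is not meant.

How it is judged:
On the way, in this order (a step that is already met when the one before it is completed fails the run):
1. the lock tab is squeezed in while the carriage is still at its old place (value of joint lock_tab above 0.007 m and horizontal distance between lens_center and petri_dish above 0.03 m), for 0.1 s.
2. with the tab still held in, the lens has come over the dish (value of joint lock_tab above 0.006 m and horizontal distance between lens_center and petri_dish below 0.024 m), for 0.1 s.
At the end, for the whole second after the job is handed in: The lens is centred over the Petri dish to within 16 mm (seen from above), the tab is fully out again (within 2 mm) so that the carriage is locked, and the carriage is at rest (horizontal distance between lens_center and petri_dish below 0.016 m and value of joint lock_tab below 0.002 m and velocity of joint lens_carriage between -0.01 and 0.01 m/s); the robot touches nothing.
It fails at once if the Petri dish is shifted by more than 12 mm (distance of petri_dish from where it was at the start of the episode above 0.012 m).
It fails at once if the weighing boat is shifted by more than 12 mm (distance of weigh_boat from where it was at the start of the episode above 0.012 m).
It fails at once if the jar is shifted by more than 20 mm (distance of jar from where it was at the start of the episode above 0.02 m).
It fails at once if the timer is shifted by more than 20 mm (distance of timer from where it was at the start of the episode above 0.02 m).
It also fails if it takes over 37 s, if anything falls off the work surface, if the arm or the gripper's body presses on something with over 40 N, if the wrist force passes 120 N, or if a joint passes its speed limit or range.

## Working session

There is one attempt and no reset: what is moved stays moved. The work goes in short steps, Python scripts to look and compute and a tool call to move; the robot and the scene stay as the last step left them, time stands still between calls to the robot, and variables do not carry over. Pictures are saved under pics/ and viewed, and the job is handed in when it is done.

Besides the shell and the picture viewer there is one more tool, called by a JSON object that holds its "name" and its "arguments", one argument or row to a line. apply_moves: Moves the arm, as the interface text tells. Its arguments: {"type":"object","properties":{"targets":{"type":"array"},"force":{"type":"number"}},"required":["targets"]}

```bash
mkdir -p pics; ls; python3 - <<'E'
from cell import readout, viewer
import cv2,pickle
print(readout.state())
for n in("side","top"):
    c=viewer.capture(n); pickle.dump(c,open(n+".pkl","wb")); cv2.imwrite(f"pics/{n}0.png",c["pixels"][...,::-1]); print(c["mtx"],c["k1"],c["R"],c["t"])
E
```

```text
pics
{'time_s': 0.0, 'joints': array([ 1.59520503,  0.50184255, -0.42679359,  1.55148813,  0.2207892 ,
        1.13827447, -0.21031724]), 'qd': array([ 2.54480441e-04,  1.16703601e-03,  2.53018169e-04, -1.27535923e-03,
       -8.78471496e-04, -8.65674563e-05,  2.11935784e-04]), 'joint_torque': array([ 6.29647693e-04, -5.69513655e+01, -5.81561387e+00, -2.80939865e+01,
        1.08484397e-02,  1.18712580e-02, -3.62164485e-05]), 'tcp_pos': array([ 0.15354051, -0.63087816,  0.230247  ]), 'tcp_rot': array([-9.75559917e-04,  9.92877780e-01,  1.19133354e-01, -7.85819367e-05]), 'force': array([-0.05001438, -0.42919465, -0.49889339]), 'wrist_torque': array([ 0.01368452, -0.07558273,  0.01267117]), 'width': 0.9987974761214691}
[[496.81992308   0.         313.51997302]
 [  0.         496.81992308 199.13415126]
 [  0.           0.           1.        ]] -0.09582605225956807 [[-0.88995226 -0.45602969  0.00467865]
 [-0.20088359  0.38277747 -0.90173566]
 [ 0.40942735 -0.80344155 -0.43226255]] [0.52962276 0.26231402 1.23509629]
[[370.92107813   0.         317.41568985]
 [  0.         370.92107813 197.89647319]
 [  0.           0.           1.        ]] -0.011099188985064349 [[ 0.00612776 -0.99968143 -0.0244846 ]
 [-0.98965026 -0.00255216 -0.14347769]
 [ 0.1433695   0.02511039 -0.98935062]] [-0.01791835  0.61593591  1.1636328 ]
```

View pics/side0.png

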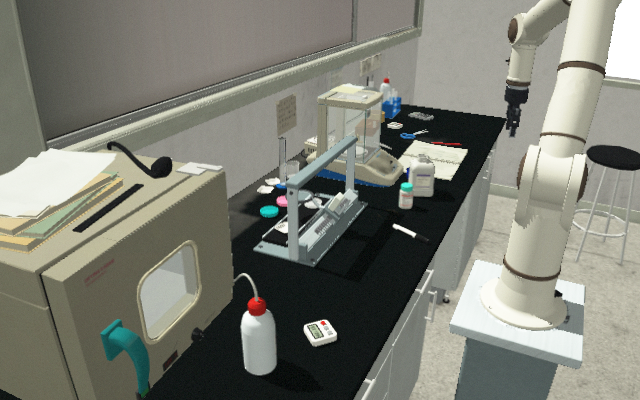

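View pics/top0.png

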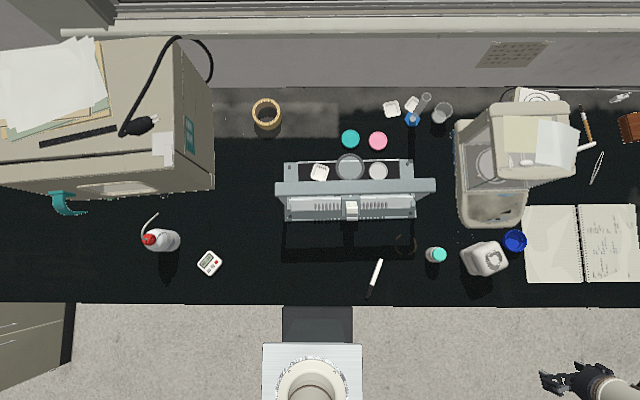

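Top view: the stand spans about (280–430, 155–220). The lens is at (349,167), a clear dish at (378,171), the white boat at (320,171) and the grip at (350,210). The pink (377,141) and turquoise (350,139) dishes are off the stand. I'll enlarge this area.

```bash
python3 - <<'E'
import cv2
a=cv2.imread("pics/top0.png")[125:270,260:460]; cv2.imwrite("pics/t1.png",cv2.resize(a,None,fx=4,fy=4,interpolation=cv2.INTER_CUBIC))
a=cv2.imread("pics/side0.png")[120:280,235:435]; cv2.imwrite("pics/s1.png",cv2.resize(a,None,fx=3.7,fy=3.7,interpolation=cv2.INTER_CUBIC))
E
```

```text
(no output)
```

View pics/t1.png

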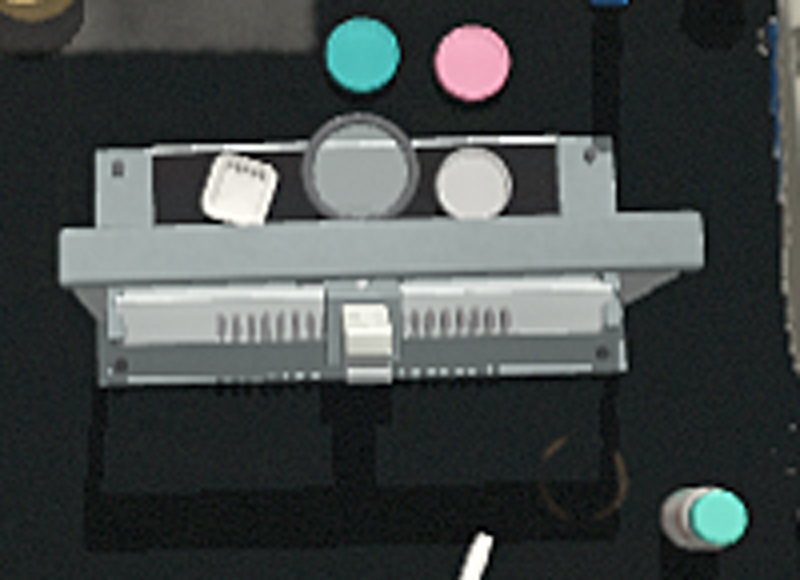

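View pics/s1.png

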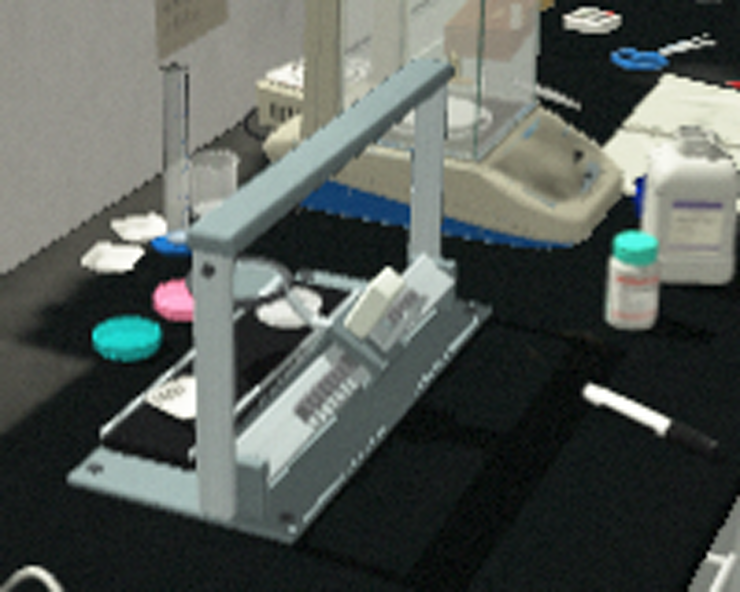

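```bash
cat >h.py <<'E'
import numpy as np,pickle,cv2
from scipy.optimize import least_squares
from scipy.spatial.transform import Rotation as Ro
C={n:pickle.load(open(f"{n}.pkl","rb")) for n in("side","top")}
def proj(n,X):
    c=C[n]; return cv2.projectPoints(np.atleast_2d(np.array(X,float)),cv2.Rodrigues(c["R"])[0],c["t"],c["mtx"],np.array([c["k1"],0,0,0.]))[0][:,0]
def onz(n,uv,z):
    c=C[n]; p=cv2.undistortPoints(np.array([[uv]],float),c["mtx"],np.array([c["k1"],0,0,0.]))[0,0]
    d=c["R"].T@[p[0],p[1],1]; o=-c["R"].T@c["t"]; return o+d*(z-o[2])/d[2]
tc=lambda u,v:((u+.5)/4-.5+260,(v+.5)/4-.5+125)
sc=lambda u,v:((u+.5)/3.7-.5+235,(v+.5)/3.7-.5+120)
E
python3 - <<'E'
from h import *
loc=[(-.1,.22,.008),(-.1,-.22,.008),(.1,.22,.008),(.1,-.22,.008)]
tp=[tc(98,385),tc(626,371),tc(96,150),tc(611,137)]
for u in tp: print(onz("top",u,.008).round(4))
sl=[(-.1,.22,.008),(.1,.22,.008),(-.1,-.22,.008)]; sp=[sc(290,540),sc(68,478),sc(492,310)]
for u in sp: print("s",onz("side",u,.008).round(4))
def W(p,l): 
    r=Ro.from_euler('z',p[2]).as_matrix(); return np.array(l)@r.T+[p[0],p[1],0]
f=lambda p:np.r_[(proj("top",W(p,loc))-tp).ravel(),(proj("side",W(p,sl))-sp).ravel()]
s=least_squares(f,[.6,0,0]);print(s.x,s.fun.round(1))
p=s.x
def L(X): return Ro.from_euler('z',-p[2]).as_matrix()@(X-[p[0],p[1],0])
d=onz("top",tc(474,184),.028);l=onz("top",tc(360,167),.095)
print("dish top",d,L(d)); print("lens",l,L(l))
print("dish side", L(onz("side",sc(290,306),.028)),"lens side",L(onz("side",sc(240,282),.095)), "jar",onz("top",tc(718,518),.083))
print("lamp ends",L(onz("top",tc(60,257),.235)),L(onz("top",tc(702,240),.235)))
E
```

```text
[0.5436 0.0962 0.008 ]
[ 0.5569 -0.3416  0.008 ]
[0.7442 0.1017 0.008 ]
[ 0.7557 -0.3353  0.008 ]
s [0.5452 0.1006 0.008 ]
s [0.7415 0.1031 0.008 ]
s [ 0.5555 -0.3359  0.008 ]
[ 0.65023767 -0.11920579  0.0276395 ] [-0.5 -0.2  0.1  0.2 -0.5  0.   0.3 -0.2  0.8 -0.4 -0.8 -0.2  0.4 -0.7]
dish top [ 0.71046344 -0.21609449  0.028     ] [ 0.05752515 -0.09851609  0.028     ]
lens [ 0.70925299 -0.11740989  0.095     ] [0.05904241 0.00016427 0.095     ]
dish side [ 0.05623333 -0.10104809  0.028     ] lens side [ 0.0559571  -0.00046698  0.095     ] jar [ 0.43733039 -0.39017098  0.083     ]
lamp ends [-0.03105805  0.21812609  0.235     ] [-0.0305452  -0.22158706  0.235     ]
```

```bash
python3 - <<'E'
import cv2
a=cv2.imread("pics/top0.png")[190:225,330:375]; cv2.imwrite("pics/t2.png",cv2.resize(a,None,fx=16,fy=16,interpolation=cv2.INTER_CUBIC))
a=cv2.imread("pics/side0.png")[185:225,310:362]; cv2.imwrite("pics/s2.png",cv2.resize(a,None,fx=14,fy=14,interpolation=cv2.INTER_CUBIC))
E
```

```text
(no output)
```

View pics/t2.png

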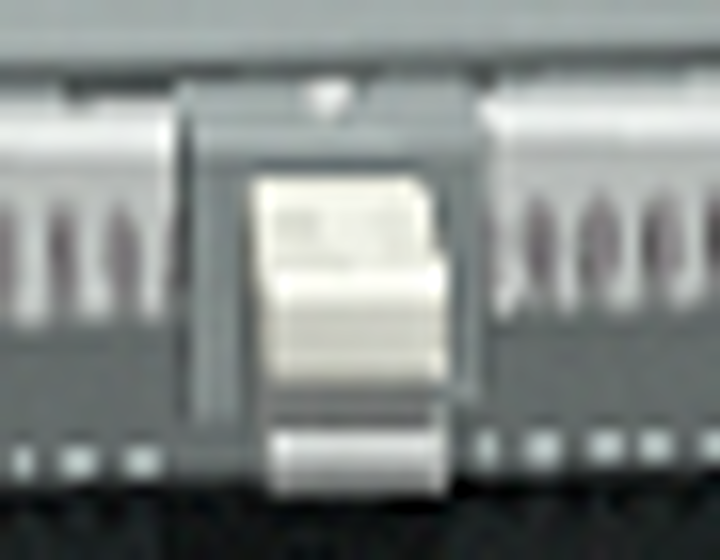

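View pics/s2.png

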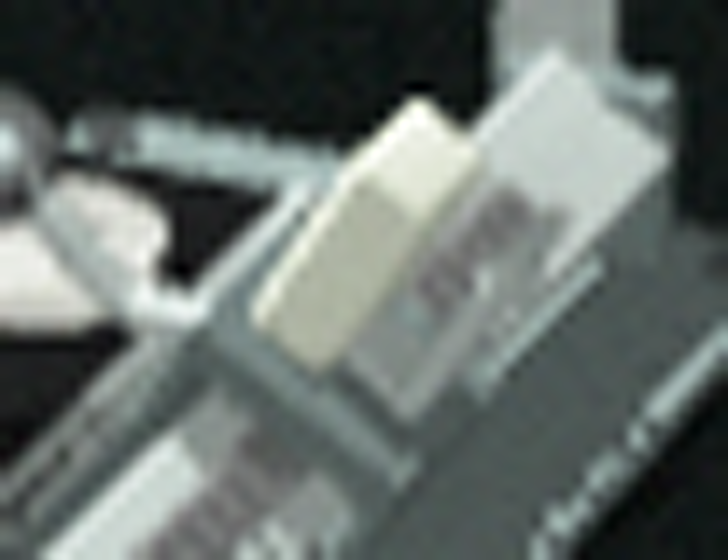

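```bash
cat >>h.py <<'E'
P=np.array([0.65024,-0.11921,0.02764]); Rs=Ro.from_euler('z',P[2]).as_matrix()
Gs=np.array([[.866,0,-.5],[0,1,0],[.5,0,.866]])  # columns x,y,z of grip in stand
def SW(l): return np.array(l)@Rs.T+[P[0],P[1],0]
def box(g,x0,x1,z0,z1): return SW([np.array(g)+Gs@[x,y,z] for x in(x0,x1) for y in(-.018,.018) for z in(z0,z1)])
E=[(0,1),(0,2),(0,4),(1,3),(1,5),(2,3),(2,6),(3,7),(4,5),(4,6),(5,7),(6,7)]
def over(h,tag,y=0):
    g=np.array([-.06-.5*h,y,.06+.866*h])
    for n,(r0,c0,w,hh,s) in {"top":(185,325,50,42,16),"side":(180,305,60,45,13)}.items():
        a=C[n]["pixels"][r0:r0+hh,c0:c0+w,::-1]; a=cv2.resize(a,None,fx=s,fy=s,interpolation=cv2.INTER_CUBIC)
        for b,col in((box(g,.017,.029,-.03,.022),(0,0,255)),(box(g,-.035,-.027,-.03,.022),(0,255,0))):
            q=((proj(n,b)-[c0,r0]+.5)*s).astype(int)
            for i,j in E: cv2.line(a,tuple(map(int,q[i])),tuple(map(int,q[j])),col,1)
        cv2.imwrite(f"pics/{n}_{tag}.png",a)
E
python3 -c "
from h import *
over(.04,'o40')"
```

```text
(no output)
```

View pics/top_o40.png

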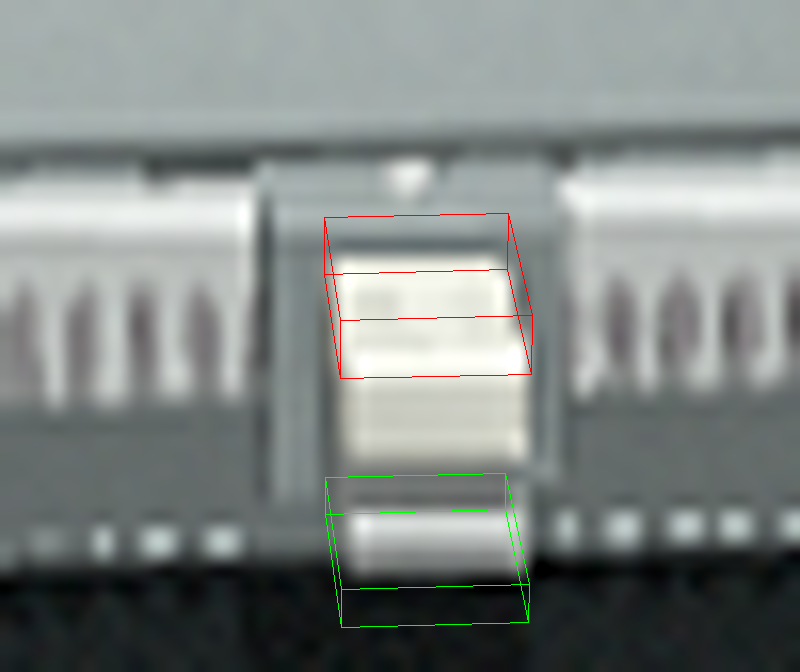

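View pics/side_o40.png

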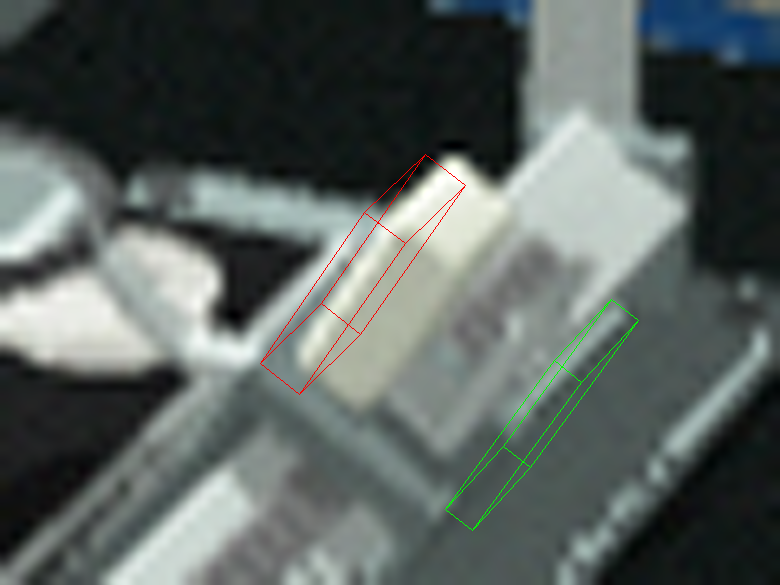

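```bash
python3 - <<'E'
from h import *
for n,(r0,c0,w,h,s) in {"top":(185,325,50,42,16),"side":(180,305,60,45,13)}.items():
    f=lambda l:((proj(n,SW([l]))[0]-[c0,r0]+.5)*s)
    o=np.array([-.08,0,.095])
    for k,v in zip("xyz",Gs.T): print(n,k,((f(o+.01*v)-f(o))/10).round(2),"px/mm")
    print(f(o), f([-.06,0,.06]), f([-.06,.03,.06]))
import cv2
a=C["side"]["pixels"][170:235,300:370,::-1]
a=cv2.resize(a,None,fx=11,fy=11,interpolation=cv2.INTER_LANCZOS4)
lab=cv2.cvtColor(a,cv2.COLOR_BGR2LAB); lab[...,0]=cv2.createCLAHE(3,(4,4)).apply(lab[...,0]); a=cv2.cvtColor(lab,cv2.COLOR_LAB2BGR)
for i in range(0,770,55): cv2.putText(a,str(300+i//11),(i,10),0,.35,(0,255,255)); cv2.line(a,(i,12),(i,18),(0,255,255))
for i in range(0,715,55): cv2.putText(a,str(170+i//11),(0,i+4),0,.35,(0,255,255))
cv2.imwrite("pics/s3.png",cv2.resize(a,None,fx=.83,fy=.83))
E
```

```text
top x [ 0.02 -4.75] px/mm
top y [-5.17  0.12] px/mm
top z [0.39 2.09] px/mm
[427.33798684 411.98476035] [412.37982886 331.84961418] [262.1511673  335.51291101]
side x [-3.32 -2.61] px/mm
side y [-1.66  1.69] px/mm
side z [ 2.06 -2.89] px/mm
[447.1862848  321.35167987] [366.37034236 436.16293236] [315.53022443 488.42342445]
```

View pics/s3.png

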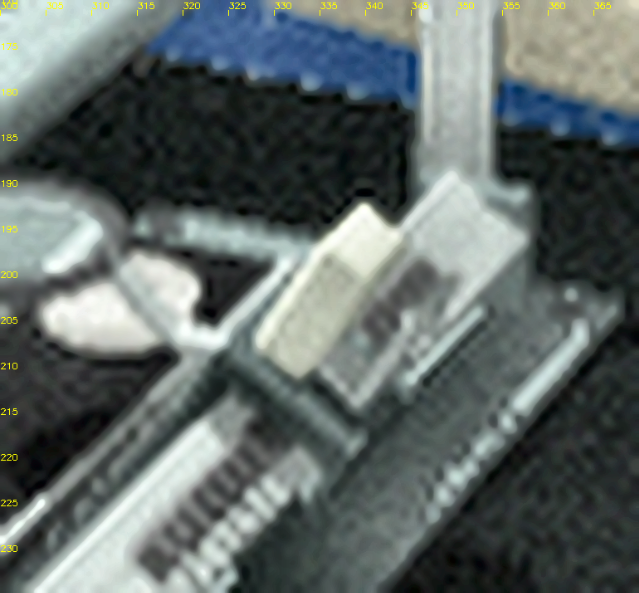

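The pinch faces must be the outer faces: block x≈-5..17, tab out at -27. That fits the 10 mm gap I see between them. I'll redo the overlay with that.

```bash
sed -i 's/box(g,.017,.029,-.03,.022)/box(g,-.005,.017,-.03,.022)/; s/box(g,-.035,-.027,-.03,.022)/box(g,-.027,-.015,-.03,.022)/' h.py; python3 -c "
from h import *
over(.032,'p32')
a=cv2.imread('pics/top_p32.png');b=cv2.imread('pics/side_p32.png')
a=a[130:600,230:600];b=b[100:570,230:660]
cv2.imwrite('pics/p32.png',np.hstack([a,b]))"
```

```text
(no output)
```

View pics/p32.png

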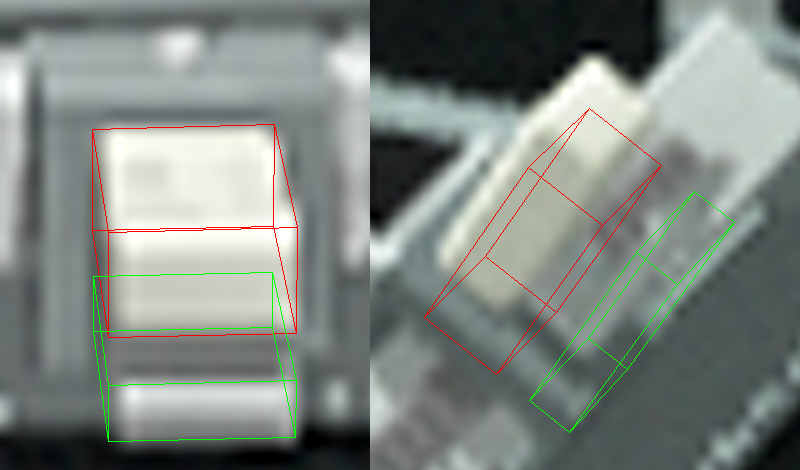

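```bash
sed -i 's/def over(h,tag,y=0):/def over(g,tag):/; s/^    g=np.array.*$/    g=np.array(g)/' h.py; python3 -c "
from h import *
over([-.078,0,.102],'q')
a=cv2.imread('pics/top_q.png');b=cv2.imread('pics/side_q.png')
a=a[130:600,230:600];b=b[100:570,230:660]
cv2.imwrite('pics/q.png',np.hstack([a,b]))"
```

```text
(no output)
```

View pics/q.png

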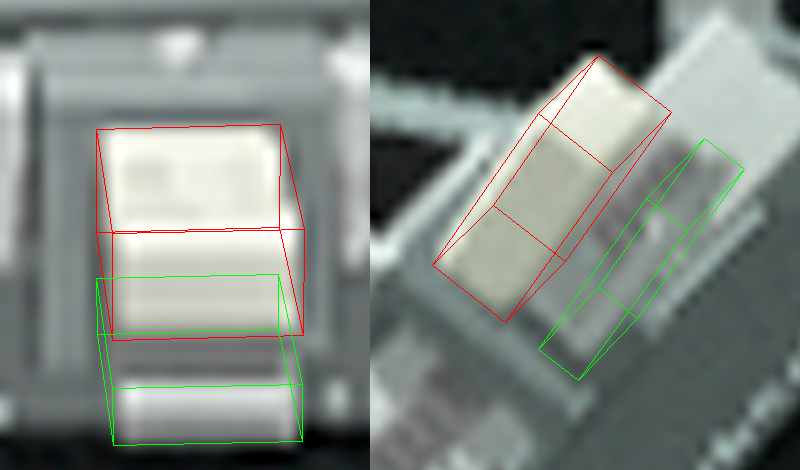

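The model now matches both views: outer pinch faces, grip_mid at stand (-0.078, 0, 0.102). The dish is on the stage at y≈-0.099 and is the only clear round one. The pink and turquoise ones are off the stand, so notch -96 mm is the goal. I'll lift first.

{"name": "apply_moves", "arguments": {
  "targets": [
    {"translation": [0, 0, -35], "twist": [0, 0, 0], "jaw": 85},
    {"translation": [0, 0, -40], "twist": [0, 0, 0], "jaw": 85},
    {"translation": [0, 0, -40], "twist": [0, 0, 0], "jaw": 85},
    {"translation": [0, 0, -40], "twist": [0, 0, 0], "jaw": 85},
    {"translation": [0, 0, -5], "twist": [0, 0, 0], "jaw": 85}
  ],
  "force": 40
}}

```text
time_s: 0.52
tcp_pos: [0.155, -0.634, 0.3998]
tcp_rot: [0.006, 0.993, 0.119, 0.001]
force: [0.7, -0.2, 1.3]
width: 0.996
```

```bash
cat >>h.py <<'E'
GM=SW([[-.0775,.0005,.102]])[0]; Gw=Rs@Gs
def pose(x,y,z): # TCP at grip coords (m), ideal orientation: tool y=+gx, tool z=-gz
    zt=-Gw[:,2]; yt=Gw[:,0]; R=np.column_stack([np.cross(yt,zt),yt,zt]); return GM+Gw@[x,y,z],R
def cur():
    from cell import readout
    s=readout.state(); q=s["tcp_rot"]; return s,s["tcp_pos"],Ro.from_quat([q[1],q[2],q[3],q[0]]).as_matrix()
def ing(): 
    s,p,R=cur(); return (Gw.T@(p-GM)*1000).round(1)
def to(x,y,z):
    s,p,R=cur(); p2,R2=pose(x,y,z)
    print("t",round(float(s["time_s"]),2),"pos",p.round(4),"in grip mm",ing(),"joints",s["joints"].round(2),"F",s["force"].round(1),"w",round(float(s["width"])*85.4,1))
    print("target",p2.round(4),"need tool-mm",(R.T@(p2-p)*1000).round(1),"rotvec",Ro.from_matrix(R.T@R2).as_rotvec().round(3))
E
python3 -c "
from h import *
to(0,0,.15)"
```

```text
t 0.52 pos [ 0.155  -0.634   0.3998] in grip mm [-225.  -501.4  473.8] joints [ 1.6   0.4  -0.45  1.32  0.17  1.45 -0.17] F [ 0.7 -0.2  1.3] w 85.1
target [ 0.4978 -0.1229  0.2319] need tool-mm [ 453.8 -417.4  163.2] rotvec [-0.429  0.363 -1.324]
```

{"name": "apply_moves", "arguments": {
  "targets": [
    {"translation": [20, -18, 0], "twist": [0, 0, 0], "jaw": 75},
    {"translation": [28, -25, 0], "twist": [0, 0, 0], "jaw": 75},
    {"translation": [28, -25, 0], "twist": [0, 0, 0], "jaw": 75},
    {"translation": [28, -25, 0], "twist": [0, 0, 0], "jaw": 75},
    {"translation": [28, -25, 0], "twist": [0, 0, 0], "jaw": 75}
  ]
}}

```text
time_s: 0.93
tcp_pos: [0.2547, -0.4839, 0.3907]
tcp_rot: [-0.0, 0.993, 0.119, -0.0]
force: [-0.5, 0.1, -0.1]
width: 0.882
```

```bash
python3 -c "
from h import *
to(0,0,.15)"
```

```text
t 0.93 pos [ 0.2547 -0.4839  0.3907] in grip mm [-139.7 -354.1  414. ] joints [ 1.49  0.2  -0.53  1.59  0.1   1.38 -0.39] F [-0.5  0.1 -0.1] w 75.4
target [ 0.4978 -0.1229  0.2319] need tool-mm [ 321.5 -293.2  158.9] rotvec [-0.44   0.355 -1.327]
```

```bash
cat >>h.py <<'E'
def plan(x,y,z,N):
    s,p,R=cur(); p2,R2=pose(x,y,z); w=Ro.from_matrix(R.T@R2).as_rotvec()/N; d=Ro.from_rotvec(w).as_matrix()
    Rk=R; S=np.zeros((3,3))
    for k in range(N): S+=Rk; Rk=Rk@d
    t=np.linalg.solve(S,p2-p); q=p.copy(); Rk=R; path=[]
    for k in range(N): q=q+Rk@t; Rk=Rk@d; path.append(q)
    print("rows",N,"t mm",(t*1000).round(1),"w",w.round(4),"\n",np.round(path[::3],3))
E
python3 -c "
from h import *
plan(0,0,.18,15)"
```

```text
rows 15 t mm [29.2 -6.6  9.5] w [-0.0294  0.0237 -0.0885] 
 [[ 0.282 -0.471  0.381]
 [ 0.355 -0.418  0.355]
 [ 0.415 -0.35   0.331]
 [ 0.457 -0.27   0.306]
 [ 0.48  -0.182  0.279]]
```

{"name": "apply_moves", "arguments": {
  "targets": [
    {"translation": [29.2, -6.6, 9.5], "twist": [-0.0294, 0.0237, -0.0885], "jaw": 72},
    {"translation": [29.2, -6.6, 9.5], "twist": [-0.0294, 0.0237, -0.0885], "jaw": 72},
    {"translation": [29.2, -6.6, 9.5], "twist": [-0.0294, 0.0237, -0.0885], "jaw": 72},
    {"translation": [29.2, -6.6, 9.5], "twist": [-0.0294, 0.0237, -0.0885], "jaw": 72},
    {"translation": [29.2, -6.6, 9.5], "twist": [-0.0294, 0.0237, -0.0885], "jaw": 72}
  ]
}}

```text
time_s: 1.35
tcp_pos: [0.3774, -0.3975, 0.3468]
tcp_rot: [0.066, 0.937, 0.335, 0.068]
force: [0.4, 0.5, 0.7]
width: 0.845
```

{"name": "apply_moves", "arguments": {
  "targets": [
    {"translation": [29.2, -6.6, 9.5], "twist": [-0.0294, 0.0237, -0.0885], "jaw": 72},
    {"translation": [29.2, -6.6, 9.5], "twist": [-0.0294, 0.0237, -0.0885], "jaw": 72},
    {"translation": [29.2, -6.6, 9.5], "twist": [-0.0294, 0.0237, -0.0885], "jaw": 72},
    {"translation": [29.2, -6.6, 9.5], "twist": [-0.0294, 0.0237, -0.0885], "jaw": 72},
    {"translation": [29.2, -6.6, 9.5], "twist": [-0.0294, 0.0237, -0.0885], "jaw": 72}
  ]
}}

```text
time_s: 1.77
tcp_pos: [0.4572, -0.2697, 0.3061]
tcp_rot: [0.127, 0.828, 0.53, 0.131]
force: [0.3, 0.7, 0.4]
width: 0.843
```

```bash
python3 -c "
from h import *
to(0,0,.18);plan(0,0,.18,6)"
```

```text
t 1.77 pos [ 0.4572 -0.2697  0.3061] in grip mm [  -1.5 -145.6  236.6] joints [ 1.38  0.   -0.8   2.03 -0.19  0.77  0.26] F [0.3 0.7 0.4] w 72.0
target [ 0.4828 -0.1233  0.2579] need tool-mm [139.8 -54.6  43.4] rotvec [-0.145  0.118 -0.437]
rows 6 t mm [24.4 -5.2  7.9] w [-0.0241  0.0196 -0.0728] 
 [[ 0.465 -0.246  0.299]
 [ 0.481 -0.173  0.275]]
```

{"name": "apply_moves", "arguments": {
  "targets": [
    {"translation": [24.4, -5.2, 7.9], "twist": [-0.0241, 0.0196, -0.0728], "jaw": 72},
    {"translation": [24.4, -5.2, 7.9], "twist": [-0.0241, 0.0196, -0.0728], "jaw": 72},
    {"translation": [24.4, -5.2, 7.9], "twist": [-0.0241, 0.0196, -0.0728], "jaw": 72}
  ]
}}

```text
time_s: 2.02
tcp_pos: [0.4769, -0.1975, 0.2837]
tcp_rot: [0.155, 0.756, 0.615, 0.159]
force: [0.4, 0.2, 0.1]
width: 0.84
```

```bash
python3 -c "
from h import *
to(0,0,.18);plan(0,0,.18,3)"
```

```text
t 2.02 pos [ 0.4769 -0.1975  0.2837] in grip mm [  6.1 -74.  206.3] joints [ 1.33 -0.06 -0.84  2.16 -0.36  0.64  0.53] F [0.4 0.2 0.1] w 71.7
target [ 0.4828 -0.1233  0.2579] need tool-mm [ 72.6 -20.4  22.9] rotvec [-0.073  0.059 -0.219]
rows 3 t mm [24.5 -5.2  8. ] w [-0.0243  0.0198 -0.0729] 
 [[ 0.48  -0.173  0.276]]
```

{"name": "apply_moves", "arguments": {
  "targets": [
    {"translation": [24.5, -5.2, 8.0], "twist": [-0.0243, 0.0198, -0.0729], "jaw": 72},
    {"translation": [24.5, -5.2, 8.0], "twist": [-0.0243, 0.0198, -0.0729], "jaw": 72},
    {"translation": [24.5, -5.2, 8.0], "twist": [-0.0243, 0.0198, -0.0729], "jaw": 72}
  ]
}}

```text
time_s: 2.27
tcp_pos: [0.4829, -0.1236, 0.2581]
tcp_rot: [0.181, 0.674, 0.692, 0.185]
force: [0.1, 0.8, -0.0]
width: 0.844
```

```bash
python3 -c "
from h import *
to(0,0,.08)"
```

```text
t 2.27 pos [ 0.4829 -0.1236  0.2581] in grip mm [  0.2  -0.3 180.1] joints [ 1.23 -0.11 -0.84  2.29 -0.59  0.51  0.86] F [ 0.1  0.8 -0. ] w 72.1
target [ 0.5328 -0.122   0.1713] need tool-mm [  0.4  -0.2 100.1] rotvec [ 0.     0.001 -0.   ]
```

{"name": "apply_moves", "arguments": {
  "targets": [
    {"translation": [0, 0, 25], "twist": [0, 0, 0], "jaw": 72},
    {"translation": [0, 0, 30], "twist": [0, 0, 0], "jaw": 72},
    {"translation": [0, 0, 30], "twist": [0, 0, 0], "jaw": 72},
    {"translation": [0, 0, 30], "twist": [0, 0, 0], "jaw": 72},
    {"translation": [0, 0, 20], "twist": [0, 0, 0], "jaw": 72}
  ]
}}

```text
time_s: 2.68
tcp_pos: [0.5352, -0.1235, 0.1597]
tcp_rot: [0.175, 0.676, 0.693, 0.181]
force: [-1.4, -0.9, -1.2]
width: 0.844
```

```bash
python3 - <<'E'
from h import *
from cell import viewer
to(0,0,-.019)
A=[]
for n,(r0,c0,w,h,s) in {"top":(180,310,80,50,5),"side":(150,290,80,80,5)}.items():
    a=viewer.capture(n)["pixels"][r0:r0+h,c0:c0+w,::-1]; a=cv2.resize(a,None,fx=s,fy=s,interpolation=cv2.INTER_CUBIC); A.append(a)
A[0]=cv2.copyMakeBorder(A[0],0,150,0,0,cv2.BORDER_CONSTANT)
cv2.imwrite("pics/v1.png",np.hstack(A))
E
```

```text
t 2.68 pos [ 0.5352 -0.1235  0.1597] in grip mm [-3.8 -1.7 68.8] joints [ 1.01  0.26 -0.8   2.27  0.25  0.19  0.05] F [-1.4 -0.9 -1.2] w 72.1
target [ 0.5823 -0.1206  0.0855] need tool-mm [ 1.7  5.  87.7] rotvec [-0.015  0.    -0.003]
```

View pics/v1.png

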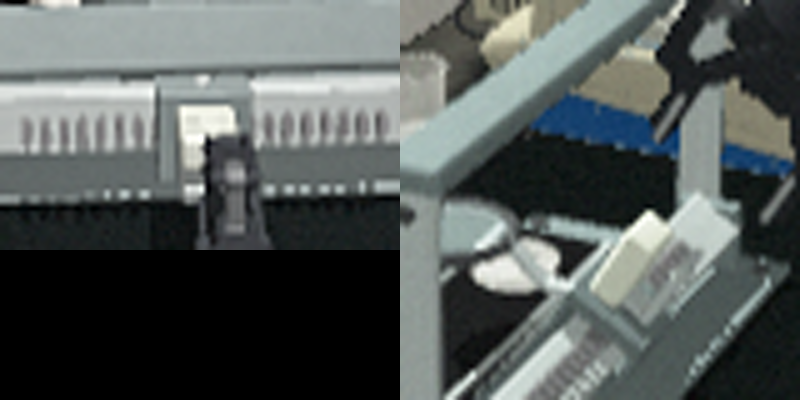

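The picture shows the gripper in line with the grip, but joint 6 is at its lower limit (0.19). The forearm is nearly in line with the tool. Leaning the tool along the rail, about the pinch axis, keeps the pads flat on the faces and bends the wrist. I'll back off and try that.

{"name": "apply_moves", "arguments": {
  "targets": [
    {"translation": [0, 0, -25], "twist": [0, 0, 0], "jaw": 72},
    {"translation": [0, 0, -25], "twist": [0, 0, 0], "jaw": 72},
    {"translation": [0, 0, -20], "twist": [0, 0, 0], "jaw": 72}
  ]
}}

```text
time_s: 3.03
tcp_pos: [0.5082, -0.1259, 0.2122]
tcp_rot: [0.178, 0.676, 0.691, 0.182]
force: [-0.8, -0.3, 1.6]
width: 0.839
```

```bash
python3 -c "
from h import *
to(0,0,.14)"
```

```text
t 3.03 pos [ 0.5082 -0.1259  0.2122] in grip mm [ -0.9  -3.2 127.8] joints [ 1.47  0.15 -1.22  2.28 -0.05  0.32  0.35] F [-0.8 -0.3  1.6] w 71.7
target [ 0.5028 -0.1228  0.2232] need tool-mm [  3.2   0.8 -12.2] rotvec [-0.01   0.003 -0.005]
```

{"name": "apply_moves", "arguments": {
  "targets": [
    {"translation": [0, 0, 0], "twist": [0, 0.06, 0], "jaw": 72},
    {"translation": [0, 0, 0], "twist": [0, 0.06, 0], "jaw": 72}
  ]
}}

```text
time_s: 3.2
tcp_pos: [0.5084, -0.1279, 0.2136]
tcp_rot: [0.138, 0.664, 0.701, 0.221]
force: [0.1, -0.0, 0.2]
width: 0.843
```

```bash
python3 -c "
from h import *
to(0,0,.14)"
```

```text
t 3.2 pos [ 0.5084 -0.1279  0.2136] in grip mm [-1.000e-01 -5.200e+00  1.289e+02] joints [ 1.6   0.27 -1.3   2.24 -0.1   0.39  0.5 ] F [ 0.1 -0.   0.2] w 72.0
target [ 0.5028 -0.1228  0.2232] need tool-mm [  6.4  -0.  -10.4] rotvec [-0.008 -0.112 -0.004]
```

```bash
cat >fit.py <<'E'
import numpy as np, itertools
from scipy.optimize import least_squares
from scipy.spatial.transform import Rotation as Ro
D=[([1.59520503,.50184255,-.42679359,1.55148813,.2207892,1.13827447,-.21031724],(.15354,-.63088,.230247),(-.00097556,.99287778,.11913335,-.0000786)),
([1.6,.4,-.45,1.32,.17,1.45,-.17],(.155,-.634,.3998),(.006,.993,.119,.001)),
([1.49,.2,-.53,1.59,.1,1.38,-.39],(.2547,-.4839,.3907),(0,.993,.119,0)),
([1.38,0,-.8,2.03,-.19,.77,.26],(.4572,-.2697,.3061),(.127,.828,.53,.131)),
([1.33,-.06,-.84,2.16,-.36,.64,.53],(.4769,-.1975,.2837),(.155,.756,.615,.159)),
([1.23,-.11,-.84,2.29,-.59,.51,.86],(.4829,-.1236,.2581),(.181,.674,.692,.185)),
([1.01,.26,-.8,2.27,.25,.19,.05],(.5352,-.1235,.1597),(.175,.676,.693,.181)),
([1.47,.15,-1.22,2.28,-.05,.32,.35],(.5082,-.1259,.2122),(.178,.676,.691,.182)),
([1.6,.27,-1.3,2.24,-.1,.39,.5],(.5084,-.1279,.2136),(.138,.664,.701,.221))]
Q=np.array([d[0] for d in D]);Pp=np.array([d[1] for d in D]);RR=Ro.from_quat([[d[2][1],d[2][2],d[2][3],d[2][0]] for d in D]).as_matrix()
# rotation model: Rz(s1 q1+o1) Ry(s2 q2+o2) Rz(s3 q3+o3) Ry Rz Ry Rz(s7 q7+o7) [flip by pi about x folded into s7/o6]
def rotm(o,s,q):
    a=np.atleast_2d(q)*s+o
    R=Ro.from_euler('z',a[:,0])
    for k in range(1,7): R=R*Ro.from_euler('y' if k%2 else 'z',a[:,k])
    return R
if __name__=="__main__":
    Rt=Ro.from_matrix(RR); rng=np.random.default_rng(0); res=[]
    # overall sign freedom: pick s2=s4? conj by Rz(pi) flips y signs -> s2 fixed +1 via o1,o3
    for s in itertools.product([1,-1],repeat=7):
        if s[1]<0 or s[3]<0 or s[5]<0: continue
        for t in range(12):
            o0=np.r_[rng.uniform(-3,3),rng.choice([0,1.57,-1.57,3.14],5),rng.uniform(-3,3)]
            f=lambda o:(Rt.inv()*rotm(o,np.array(s),Q)).as_rotvec().ravel()
            r=least_squares(f,o0,max_nfev=60); res.append((r.cost,s,r.x))
    res.sort(key=lambda r:r[0])
    for r in res[:6]: print(round(r[0],5),r[1],r[2].round(3))
    # fix by y-sign via o of z joints (pi) 
E
time python3 fit.py
```

```text
0.00029 (-1, 1, 1, 1, -1, 1, -1) [ 9.000e-03  3.142e+00  6.000e-03 -3.135e+00 -1.000e-03 -8.000e-03
  1.571e+00]
0.00029 (-1, 1, 1, 1, 1, 1, -1) [ 9.000e-03  3.142e+00  6.290e+00  7.000e-03  1.000e-03  3.133e+00
 -4.712e+00]
0.00029 (-1, 1, -1, 1, 1, 1, -1) [ 9.000e-03  6.284e+00 -6.000e-03  3.149e+00  1.000e-03 -3.150e+00
  1.571e+00]
0.00029 (-1, 1, -1, 1, -1, 1, -1) [ 9.000e-03  1.000e-03 -6.290e+00  7.000e-03  6.282e+00 -8.000e-03
  1.571e+00]
0.00029 (-1, 1, -1, 1, 1, 1, -1) [9.000e-03 1.000e-03 6.277e+00 3.149e+00 1.000e-03 3.133e+00 1.571e+00]
0.00029 (-1, 1, -1, 1, 1, 1, -1) [ 9.000e-03  1.000e-03 -6.000e-03 -3.135e+00  1.000e-03 -3.150e+00
  1.571e+00]
real	0m24.453s
user	0m24.911s
sys	0m0.112s
```

```bash
cat >kin.py <<'E'
import numpy as np
from scipy.spatial.transform import Rotation as Ro
S=np.array([-1,1,-1,1,-1,1,-1.])
def frames(q):
    a=np.array(q)*S; a[6]+=np.pi/2; R=np.eye(3); out=[]
    for k in range(7): R=R@Ro.from_euler('y' if k%2 else 'z',a[k]).as_matrix(); out.append(R)
    return out
E
python3 - <<'E'
from fit import *; from kin import *
A=[];b=[]
for q,p in zip(Q,Pp):
    F=frames(q)
    A.append(np.c_[np.array([0,0,1.]),F[1][:,0],F[1][:,2],F[3][:,0],F[3][:,2],F[5][:,0],F[5][:,2]]); b.append(p)
A=np.vstack(A);b=np.hstack(b)
x,r,rk,sv=np.linalg.lstsq(A,b,rcond=None);print(x.round(4),sv.round(3));print(((A@x-b)*1000).reshape(-1,3).round(1))
B=A[:,[0,2,4,6]];x2=np.linalg.lstsq(B,b,rcond=None)[0];print(x2.round(4),((B@x2-b)*1000).reshape(-1,3).round(1))
E
```

```text
[ 0.3442  0.0274  0.5016 -0.0023  0.461   0.0188  0.3505] [5.878 4.734 1.991 0.995 0.92  0.454 0.198]
[[13.3  5.6 -2. ]
 [14.6  7.2 -3.9]
 [ 8.8  5.4  3.7]
 [ 6.2  0.7  5. ]
 [ 2.1  5.   1.2]
 [ 3.2  5.8  2.5]
 [ 6.8 -8.6  0. ]
 [-5.7 -4.7 -3.3]
 [-8.4 -7.1 -3.2]]
[0.2892 0.5341 0.4629 0.3324] [[22.5 -3.5  0. ]
 [23.3  1.2 -2.4]
 [19.   9.3  1.5]
 [ 8.5 16.8  2.6]
 [ 0.3 21.4 -3.1]
 [-5.  20.4 -4.2]
 [ 4.1  6.5  5.7]
 [-1.4 11.3 -0.6]
 [-1.5  0.4  0.5]]
```

```bash
python3 - <<'E'
from fit import *; from kin import *
A=[]
for q,p in zip(Q,Pp):
    F=frames(q); A.append(np.c_[np.array([0,0,1.]),F[0][:,:2],F[1],F[3],F[5]])
A=np.vstack(A);b=Pp.ravel();n=A.shape[1]
x=np.linalg.lstsq(np.vstack([A,.01*np.eye(n)]),np.r_[b,.01*np.array([.3,0,0,0,0,.5,0,0,.46,0,0,.35])],rcond=None)[0]
print(x.round(4));print(((A@x-b)*1000).reshape(-1,3).round(1))
F=0
E
```

```text
[ 0.3405  0.011  -0.0056 -0.0156 -0.0056  0.5115  0.0035 -0.0311  0.473
  0.0007  0.015   0.3576]
[[ 0.2  0.3  0.3]
 [ 2.1 -0.1 -0.8]
 [-0.9  1.7  0.2]
 [ 3.4 -0.8  2.6]
 [-0.8  1.7 -1.3]
 [-1.2 -2.2  0.1]
 [-1.2 -4.8  1.7]
 [-0.1  3.  -2.7]
 [ 0.9 -0.4 -0.1]]
```

```bash
cat >>kin.py <<'E'
X=np.array([0.3405,.011,-.0056,-.0156,-.0056,.5115,.0035,-.0311,.473,.0007,.015,.3576])
lo=np.array([-2.88,-.31,-1.54,.2,-1.41,.19,-2.57]);hi=np.array([2.88,2.03,1.56,2.42,4.55,2.02,2.57])
def fk(q):
    F=frames(q); return np.c_[np.array([0,0,1.]),F[0][:,:2],F[1],F[3],F[5]]@X,F[6]
from scipy.optimize import least_squares
def ik(p,R,q0,q3):
    def f(v):
        q=np.r_[v[:2],q3,v[2:]]; a,b=fk(q); return np.r_[(a-p)*5,Ro.from_matrix(R.T@b).as_rotvec()]
    i=[0,1,3,4,5,6]
    r=least_squares(f,np.clip(np.array(q0)[i],lo[i]+1e-3,hi[i]-1e-3),bounds=(lo[i],hi[i]),max_nfev=40)
    return np.r_[r.x[:2],q3,r.x[2:]],np.abs(r.fun).max()
E
cat >an.py <<'E'
from h import *; from kin import *
seeds=[[1.6,.27,0,2.24,-.1,.39,.5],[.3,.4,0,2.0,.5,.5,-.3],[-.5,.4,0,2.0,1.5,.6,-1.5],[1.2,.3,0,2,-1,.5,1.2],[-1,.4,0,2,3,.6,0]]
for flip in (0,1):
  for lean in(-.5,-.3,0,.3,.5):
    for y in(0,-.097):
        p,R=pose(0,y,-.019); R=R@Ro.from_euler('z',np.pi*flip).as_matrix()@Ro.from_rotvec([0,lean if not flip else -lean,0]).as_matrix(); best=[]
        for q3 in np.arange(-1.5,1.51,.3):
            for s in seeds:
                q,e=ik(p,R,s,q3)
                if e<5e-3: best.append((np.minimum(q-lo,hi-q).min(),q))
        best.sort(key=lambda b:-b[0])
        print(flip,lean,y,len(best),[ (round(m,2),q.round(2).tolist()) for m,q in best[:2]])
E
time timeout 570 python3 an.py
```

```text
0 -0.5 0 32 [(np.float64(0.22), [0.55, 0.68, -0.9, 2.2, 1.71, 1.05, -1.66]), (np.float64(0.22), [0.55, 0.68, -0.9, 2.2, 1.71, 1.05, -1.66])]
0 -0.5 -0.097 32 [(np.float64(0.22), [0.77, 0.68, -0.9, 2.2, 1.83, 0.94, -1.55]), (np.float64(0.22), [0.77, 0.68, -0.9, 2.2, 1.83, 0.94, -1.55])]
0 -0.3 0 29 [(np.float64(0.19), [0.71, 0.59, -0.9, 2.23, 1.72, 0.73, -1.55]), (np.float64(0.19), [0.71, 0.59, -0.9, 2.23, 1.72, 0.73, -1.55])]
0 -0.3 -0.097 25 [(np.float64(0.23), [0.93, 0.61, -0.9, 2.19, 1.77, 0.62, -1.38]), (np.float64(0.23), [0.93, 0.61, -0.9, 2.19, 1.77, 0.62, -1.38])]
0 0 0 16 [(np.float64(0.22), [1.18, 0.77, -1.2, 2.2, 1.58, 0.54, -1.09]), (np.float64(0.22), [1.18, 0.77, -1.2, 2.2, 1.58, 0.54, -1.09])]
0 0 -0.097 14 [(np.float64(0.32), [1.35, 0.84, -1.2, 2.1, 1.42, 0.51, -0.71]), (np.float64(0.32), [1.35, 0.84, -1.2, 2.1, 1.42, 0.51, -0.71])]
0 0.3 0 26 [(np.float64(0.21), [1.36, 0.92, -1.2, 2.09, 0.9, 0.4, -0.2]), (np.float64(0.21), [1.36, 0.92, -1.2, 2.09, 0.9, 0.4, -0.2])]
0 0.3 -0.097 30 [(np.float64(0.33), [1.48, 0.99, -1.2, 1.96, 0.73, 0.52, 0.14]), (np.float64(0.33), [1.48
[... 1090 characters left out ...]
2, 0.51, 2.43]), (np.float64(0.14), [1.35, 0.84, -1.2, 2.1, 1.42, 0.51, 2.43])]
1 0.3 0 11 [(np.float64(0.2), [0.69, 0.52, -0.3, 2.15, -1.15, 0.39, -1.52]), (np.float64(0.2), [0.69, 0.52, -0.3, 2.15, -1.15, 0.39, -1.52])]
1 0.3 -0.097 14 [(np.float64(0.31), [0.85, 0.59, -0.3, 2.01, -0.9, 0.5, -1.63]), (np.float64(0.31), [0.85, 0.59, -0.3, 2.01, -0.9, 0.5, -1.63])]
1 0.5 0 13 [(np.float64(0.38), [0.78, 0.62, -0.3, 2.04, -1.01, 0.63, -1.56]), (np.float64(0.38), [0.78, 0.62, -0.3, 2.04, -1.01, 0.63, -1.56])]
1 0.5 -0.097 15 [(np.float64(0.54), [0.91, 0.7, -0.3, 1.88, -0.81, 0.75, -1.64]), (np.float64(0.54), [0.91, 0.7, -0.3, 1.88, -0.81, 0.75, -1.64])]
real	0m48.022s
user	0m48.495s
sys	0m0.077s
```

```bash
python3 - <<'E'
from h import *; from kin import *
for lean in(.3,.4,.5):
  for q3 in(-1.4,-1.2,-.9):
    q=[1.6,.27,-1.3,2.24,-.1,.39,.5]; L=[]
    for y,z in((0,.13),(0,.1),(0,.07),(0,.04),(0,.01),(0,-.019),(-.03,-.019),(-.06,-.019),(-.097,-.019)):
        p,R=pose(0,y,z); R=R@Ro.from_rotvec([0,lean,0]).as_matrix()
        q,e=ik(p,R,q,q3); L.append("%s%s"%(q[[3,4,5,6]].round(2),"" if e<5e-3 else "BAD"))
    print(lean,q3,"|".join(L))
E
```

```text
0.3 -1.4 [2.18 0.08 0.51 0.46]|[2.16 0.39 0.49 0.19]|[ 2.15  0.67  0.5  -0.04]|[ 2.13  0.9   0.53 -0.21]|[ 2.11  1.08  0.58 -0.34]|[ 2.09  1.22  0.62 -0.42]|[ 2.05  1.16  0.65 -0.31]|[ 2.01  1.11  0.67 -0.21]|[ 1.96  1.06  0.71 -0.1 ]
0.3 -1.2 [ 2.19 -0.32  0.51  0.83]|[ 2.18 -0.09  0.44  0.64]|[2.16 0.17 0.39 0.41]|[2.14 0.44 0.38 0.18]|[ 2.11  0.7   0.38 -0.03]|[ 2.09  0.9   0.4  -0.2 ]|[ 2.05  0.84  0.43 -0.08]|[2.01 0.78 0.47 0.03]|[1.96 0.73 0.52 0.14]
0.3 -0.9 [ 2.2  -0.61  0.57  1.09]|[ 2.19 -0.54  0.48  1.04]|[ 2.18 -0.45  0.4   0.97]|[ 2.16 -0.32  0.33  0.87]|[ 2.14 -0.15  0.27  0.73]|[2.11 0.06 0.24 0.55]|[2.07 0.05 0.28 0.61]|[2.03 0.06 0.33 0.65]|[1.98 0.07 0.39 0.69]
0.4 -1.4 [2.13 0.11 0.59 0.49]|[2.12 0.35 0.56 0.3 ]|[2.1  0.57 0.56 0.12]|[ 2.08  0.76  0.58 -0.02]|[ 2.06  0.92  0.61 -0.13]|[ 2.04  1.06  0.64 -0.2 ]|[ 2.    1.01  0.68 -0.11]|[ 1.95  0.96  0.71 -0.02]|[1.9  0.92 0.76 0.07]
0.4 -1.2 [ 2.14 -0.28  0.59  0.85]|[ 2.13 -0.1   0.52  0.71]|[2.11 0.09 0.47 0.55]|[2.09 0.3  0.45 0.38]|[2.07 0.5  0.44 0.22]|[2.04 0.68 0.44 0.09]|[2.   0.64 0.49 0.17]|[1.96 0.6  0.
[... 242 characters left out ...]
0.82]|[ 1.92 -0.03  0.49  0.83]
0.5 -1.4 [2.08 0.14 0.67 0.51]|[2.07 0.32 0.65 0.37]|[2.05 0.5  0.64 0.24]|[2.03 0.66 0.65 0.14]|[2.01 0.8  0.66 0.05]|[ 1.98  0.91  0.69 -0.01]|[1.94 0.87 0.73 0.07]|[1.89 0.84 0.77 0.14]|[1.83 0.8  0.82 0.22]
0.5 -1.2 [ 2.09 -0.23  0.66  0.85]|[ 2.08 -0.09  0.6   0.75]|[2.06 0.06 0.56 0.63]|[2.04 0.22 0.53 0.51]|[2.02 0.38 0.52 0.4 ]|[1.99 0.52 0.51 0.3 ]|[1.94 0.49 0.56 0.36]|[1.9  0.48 0.62 0.42]|[1.84 0.46 0.68 0.47]
0.5 -0.9 [ 2.1  -0.57  0.73  1.15]|[ 2.09 -0.52  0.65  1.12]|[ 2.08 -0.45  0.59  1.08]|[ 2.06 -0.38  0.53  1.04]|[ 2.03 -0.3   0.48  0.98]|[ 2.01 -0.2   0.44  0.92]|[ 1.96 -0.16  0.49  0.92]|[ 1.91 -0.12  0.54  0.92]|[ 1.85 -0.08  0.61  0.92]
```

{"name": "apply_moves", "arguments": {
  "targets": [
    {"translation": [0, 0, 0], "twist": [0, 0.07, 0], "jaw": 72},
    {"translation": [0, 0, 0], "twist": [0, 0.07, 0], "jaw": 72},
    {"translation": [0, 0, 0], "twist": [0, 0.07, 0], "jaw": 72},
    {"translation": [0, 0, 0], "twist": [0, 0.07, 0], "jaw": 72}
  ]
}}

```text
time_s: 3.53
tcp_pos: [0.5084, -0.1286, 0.213]
tcp_rot: [0.038, 0.628, 0.711, 0.314]
force: [1.0, -0.2, -0.3]
width: 0.845
```

```bash
cat >>h.py <<'E'
_p=pose
def pose(x,y,z,lean=.4):
    p,R=_p(x,y,z); return p,R@Ro.from_rotvec([0,lean,0]).as_matrix()
E
python3 -c "
from h import *
to(0,.007,.06)"
```

```text
t 3.53 pos [ 0.5084 -0.1286  0.213 ] in grip mm [ -0.4  -6.  128.4] joints [ 1.65  0.58 -1.3   2.12 -0.08  0.6   0.66] F [ 1.  -0.2 -0.3] w 72.2
target [ 0.5426 -0.1147  0.154 ] need tool-mm [-14.5   0.7  68.1] rotvec [-0.003  0.003 -0.011]
```

{"name": "apply_moves", "arguments": {
  "targets": [
    {"translation": [-3.6, 0.2, 17], "twist": [0, 0, 0], "jaw": 72},
    {"translation": [-3.6, 0.2, 17], "twist": [0, 0, 0], "jaw": 72},
    {"translation": [-3.6, 0.2, 17], "twist": [0, 0, 0], "jaw": 72},
    {"translation": [-3.6, 0.2, 17], "twist": [0, 0, -0.01], "jaw": 72},
    {"translation": [0, 0, 0], "twist": [0, 0, 0], "jaw": 72}
  ]
}}

```text
time_s: 3.95
tcp_pos: [0.5422, -0.1132, 0.1519]
tcp_rot: [0.039, 0.624, 0.715, 0.313]
force: [-0.4, 0.5, 0.1]
width: 0.845
```

```bash
python3 - <<'E'
from h import *
from cell import viewer
to(0,.007,-.0175)
A=[]
for n,(r0,c0,w,h,s) in {"top":(180,310,80,50,5),"side":(150,290,80,80,5)}.items():
    a=viewer.capture(n)["pixels"][r0:r0+h,c0:c0+w,::-1]; a=cv2.resize(a,None,fx=s,fy=s,interpolation=cv2.INTER_CUBIC); A.append(a)
A[0]=cv2.copyMakeBorder(A[0],0,150,0,0,cv2.BORDER_CONSTANT)
cv2.imwrite("pics/v2.png",np.hstack(A))
E
```

```text
t 3.95 pos [ 0.5422 -0.1132  0.1519] in grip mm [-1.3  8.5 58.4] joints [ 1.44  0.67 -1.13  2.11 -0.    0.45  0.62] F [-0.4  0.5  0.1] w 72.1
target [ 0.5813 -0.1136  0.0868] need tool-mm [-30.7   1.7  69.4] rotvec [-0.006  0.003 -0.001]
```

View pics/v2.png

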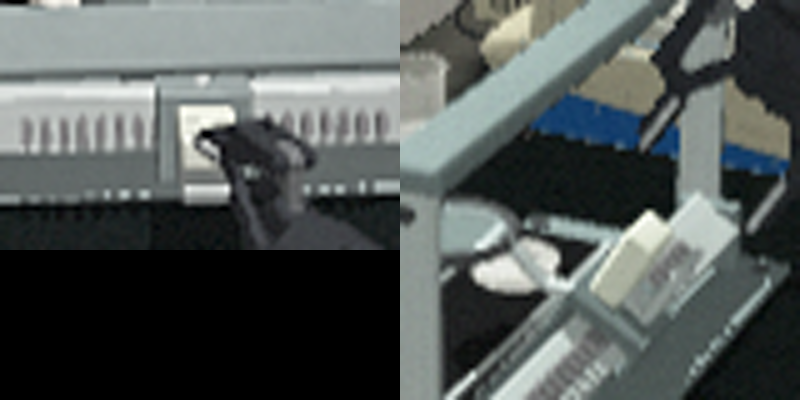

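```bash
python3 - <<'E'
from h import *
s,p,R=cur()
for dy in(-.036,.036):
    for b in(0,.011): 
        q=p+R@[0,dy,-b]; u=proj("side",q)[0]; t=proj("top",q)[0]; print(dy,b,"side crop",((u-[290,150]+.5)*5+[400,0]).round(),"top",((t-[310,180]+.5)*5).round())
E
```

```text
-0.036 0 side crop [735. 237.] top [202. 246.]
-0.036 0.011 side crop [746. 223.] top [211. 253.]
0.036 0 side crop [640. 164.] top [202. 134.]
0.036 0.011 side crop [651. 149.] top [211. 140.]
```

{"name": "apply_moves", "arguments": {
  "targets": [
    {"translation": [-6, 0.6, 13.5], "twist": [0, 0, 0], "jaw": 72},
    {"translation": [-6, 0.6, 13.5], "twist": [0, 0, 0], "jaw": 72},
    {"translation": [-6, 0.4, 13.5], "twist": [0, 0, 0], "jaw": 72}
  ]
}}

```text
time_s: 4.3
tcp_pos: [0.5662, -0.116, 0.1161]
tcp_rot: [0.041, 0.625, 0.715, 0.312]
force: [-0.3, -0.3, -0.5]
width: 0.843
```

```bash
python3 -c "
from h import *
to(0,.007,-.0175)"
```

```text
t 4.3 pos [ 0.5662 -0.116   0.1161] in grip mm [ 1.5  5.  15.4] joints [ 1.33  0.73 -1.04  2.08  0.04  0.39  0.61] F [-0.3 -0.3 -0.5] w 72.0
target [ 0.5813 -0.1136  0.0868] need tool-mm [-10.8  -1.4  31.2] rotvec [-0.004  0.008 -0.001]
```

{"name": "apply_moves", "arguments": {
  "targets": [
    {"translation": [-3.6, -0.5, 10.4], "twist": [0, 0, 0], "jaw": 72},
    {"translation": [-3.6, -0.5, 10.4], "twist": [0, 0, 0], "jaw": 72},
    {"translation": [-3.6, -0.4, 10.4], "twist": [0, 0, 0], "jaw": 72},
    {"translation": [0, 0, 0], "twist": [0, 0, 0], "jaw": 72}
  ]
}}

```text
time_s: 4.63
tcp_pos: [0.5808, -0.1118, 0.0846]
tcp_rot: [0.039, 0.625, 0.715, 0.312]
force: [-0.0, -0.2, 0.1]
width: 0.842
```

```bash
python3 - <<'E'
from h import *
from cell import viewer
to(0,.007,-.0175)
A=[]
for n,(r0,c0,w,h,s) in {"top":(180,310,80,50,5),"side":(150,290,80,80,5)}.items():
    a=viewer.capture(n)["pixels"][r0:r0+h,c0:c0+w,::-1]; a=cv2.resize(a,None,fx=s,fy=s,interpolation=cv2.INTER_CUBIC); A.append(a)
A[0]=cv2.copyMakeBorder(A[0],0,150,0,0,cv2.BORDER_CONSTANT)
cv2.imwrite("pics/v3.png",np.hstack(A))
E
```

```text
t 4.63 pos [ 0.5808 -0.1118  0.0846] in grip mm [ -1.6   8.9 -19.2] joints [ 1.25  0.79 -0.97  2.06  0.07  0.33  0.6 ] F [-0.  -0.2  0.1] w 71.9
target [ 0.5813 -0.1136  0.0868] need tool-mm [-1.1  1.6 -2.3] rotvec [-0.007  0.005 -0.001]
```

View pics/v3.png

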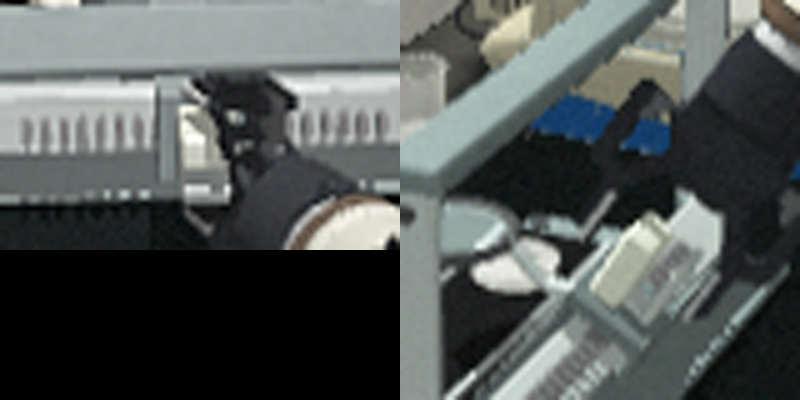

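{"name": "apply_moves", "arguments": {
  "targets": [
    {"translation": [-1, 1.5, -2], "twist": [-0.007, 0, 0], "jaw": 60},
    {"translation": [0, 0, 0], "twist": [0, 0, 0], "jaw": 48},
    {"translation": [0, 0, 0], "twist": [0, 0, 0], "jaw": 40},
    {"translation": [0, 0, 0], "twist": [0, 0, 0], "jaw": 30},
    {"translation": [0, 0, 0], "twist": [0, 0, 0], "jaw": 25}
  ],
  "force": 40
}}

```text
time_s: 5.15
tcp_pos: [0.5814, -0.1135, 0.0886]
tcp_rot: [0.041, 0.624, 0.714, 0.314]
force: [-2.8, -1.2, 8.9]
width: 0.385
```

{"name": "apply_moves", "arguments": {
  "targets": [
    {"translation": [0, 0, 0], "twist": [0, 0, 0], "jaw": 20},
    {"translation": [0, 0, 0], "twist": [0, 0, 0], "jaw": 20},
    {"translation": [0, 0, 0], "twist": [0, 0, 0], "jaw": 20}
  ]
}}

```text
time_s: 5.4
tcp_pos: [0.5814, -0.1135, 0.0886]
tcp_rot: [0.041, 0.624, 0.714, 0.314]
force: [-3.1, -1.1, 7.9]
width: 0.383
```

```bash
python3 - <<'E'
from h import *
from cell import viewer
to(0,-.09,-.0175)
A=[]
for n,(r0,c0,w,h,s) in {"top":(150,310,80,80,5),"side":(150,290,80,80,5)}.items():
    a=viewer.capture(n)["pixels"][r0:r0+h,c0:c0+w,::-1]; a=cv2.resize(a,None,fx=s,fy=s,interpolation=cv2.INTER_CUBIC); A.append(a)
cv2.imwrite("pics/v4.png",np.hstack(A))
E
```

```text
t 5.4 pos [ 0.5814 -0.1135  0.0886] in grip mm [  0.9   7.1 -16. ] joints [ 1.27  0.79 -0.98  2.06  0.07  0.34  0.6 ] F [-3.1 -1.1  7.9] w 32.7
target [ 0.584  -0.2106  0.0868] need tool-mm [-90.2  -0.9 -35.9] rotvec [ 0.001  0.005 -0.   ]
```

View pics/v4.png

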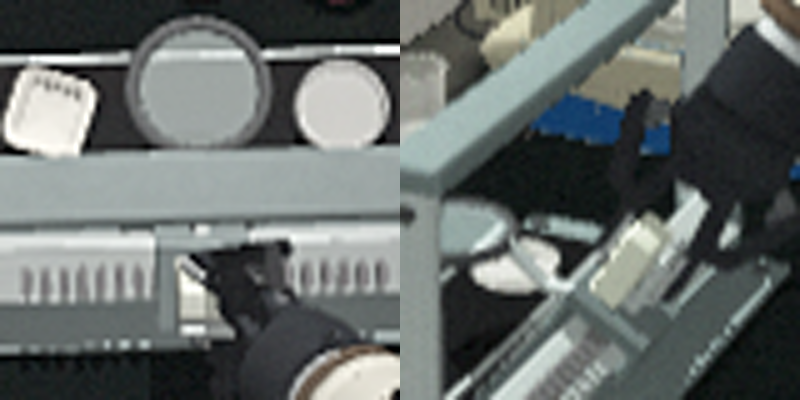

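The tab is squeezed (opening 32.7 mm, against 34 mm expected) and the lens is still at its old place. Now I'll slide along -y.

{"name": "apply_moves", "arguments": {
  "targets": [
    {"translation": [-4, 0, -1.7], "twist": [0, 0, 0], "jaw": 20},
    {"translation": [-7, 0, -3.0], "twist": [0, 0, 0], "jaw": 20},
    {"translation": [-8, 0, -3.4], "twist": [0, 0, 0], "jaw": 20},
    {"translation": [-8, 0, -3.4], "twist": [0, 0, 0], "jaw": 20},
    {"translation": [-8, 0, -3.4], "twist": [0, 0, 0], "jaw": 20}
  ]
}}

```text
time_s: 5.92
tcp_pos: [0.5825, -0.152, 0.0886]
tcp_rot: [0.041, 0.624, 0.714, 0.314]
force: [1.4, 1.5, 6.5]
width: 0.385
```

```bash
python3 -c "
from h import *
to(.0009,-.09,-.016)"
```

```text
t 5.92 pos [ 0.5825 -0.152   0.0886] in grip mm [  1.  -31.4 -16. ] joints [ 1.32  0.82 -0.98  2.01  0.08  0.4   0.65] F [1.4 1.5 6.5] w 32.9
target [ 0.584  -0.2106  0.0886] need tool-mm [-54.1  -0.1 -22.6] rotvec [0.001 0.005 0.   ]
```

{"name": "apply_moves", "arguments": {
  "targets": [
    {"translation": [-8, 0, -3.4], "twist": [0, 0, 0], "jaw": 20},
    {"translation": [-8, 0, -3.4], "twist": [0, 0, 0], "jaw": 20},
    {"translation": [-8, 0, -3.4], "twist": [0, 0, 0], "jaw": 20},
    {"translation": [-8, 0, -3.4], "twist": [0, 0, 0], "jaw": 20},
    {"translation": [-8, 0, -3.4], "twist": [0, 0, 0], "jaw": 20}
  ]
}}

```text
time_s: 6.33
tcp_pos: [0.5838, -0.196, 0.0886]
tcp_rot: [0.042, 0.624, 0.714, 0.314]
force: [2.4, 2.9, 4.7]
width: 0.389
```

```bash
python3 -c "
from h import *
to(.0009,-.09,-.016)"
```

```text
t 6.33 pos [ 0.5838 -0.196   0.0886] in grip mm [  1.1 -75.5 -16. ] joints [ 1.36  0.85 -0.98  1.95  0.1   0.47  0.69] F [2.4 2.9 4.7] w 33.2
target [ 0.584  -0.2106  0.0886] need tool-mm [-13.4  -0.2  -5.6] rotvec [ 0.002  0.006 -0.   ]
```

{"name": "apply_moves", "arguments": {
  "targets": [
    {"translation": [-7, 0, -3.0], "twist": [0, 0, 0], "jaw": 20},
    {"translation": [-4.5, 0, -1.9], "twist": [0, 0, 0], "jaw": 20},
    {"translation": [-2, 0, -0.8], "twist": [0, 0, 0], "jaw": 20},
    {"translation": [0, 0, 0], "twist": [0, 0, 0], "jaw": 20}
  ]
}}

```text
time_s: 6.67
tcp_pos: [0.5843, -0.2118, 0.0886]
tcp_rot: [0.042, 0.625, 0.714, 0.314]
force: [1.1, -1.4, 8.1]
width: 0.389
```

```bash
python3 - <<'E'
from h import *
from cell import viewer
to(.0009,-.09,-.016)
A=[]
for n,(r0,c0,w,h,s) in {"top":(140,330,90,90,5),"side":(150,290,80,90,5)}.items():
    a=viewer.capture(n)["pixels"][r0:r0+h,c0:c0+w,::-1]; a=cv2.resize(a,None,fx=s,fy=s,interpolation=cv2.INTER_CUBIC); A.append(a[:, :400])
cv2.imwrite("pics/v5.png",np.hstack(A))
E
```

```text
t 6.67 pos [ 0.5843 -0.2118  0.0886] in grip mm [  1.1 -91.2 -16.1] joints [ 1.38  0.86 -0.98  1.92  0.1   0.5   0.71] F [ 1.1 -1.4  8.1] w 33.2
target [ 0.584  -0.2106  0.0886] need tool-mm [ 1.2 -0.2  0.4] rotvec [ 0.002  0.007 -0.001]
```

View pics/v5.png

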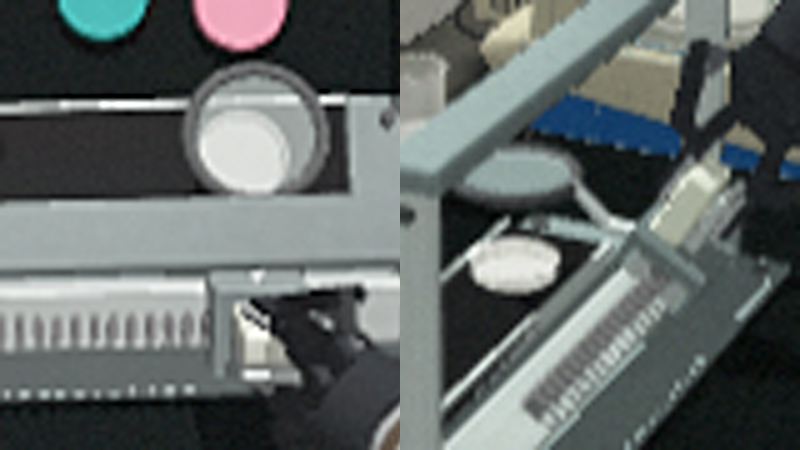

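```bash
python3 - <<'E'
from h import *
L=lambda X:(Rs.T@(X-[P[0],P[1],0])*1000).round(1)
k=lambda u,v:((u+.5)/5-.5+330,(v+.5)/5-.5+140)
m=lambda u,v:((u+.5-400)/5-.5+290,(v+.5)/5-.5+150)
print(L(onz("top",k(256,132),.095)),L(onz("top",k(244,152),.030)))
print(L(onz("side",m(513,174),.095)),L(onz("side",m(514,256),.035)), L(onz("side",m(514,266),.028)))
E
```

```text
[ 57.6 -97.7  95. ] [ 59.2 -99.2  30. ]
[ 58.6 -99.1  95. ] [ 57.1 -97.9  35. ] [ 56.6 -96.9  28. ]
```

The lens is over the dish in both views, to within about 2 mm. Now I'll release.

{"name": "apply_moves", "arguments": {
  "targets": [
    {"translation": [0, 0, 0], "twist": [0, 0, 0], "jaw": 36},
    {"translation": [0, 0, 0], "twist": [0, 0, 0], "jaw": 45},
    {"translation": [0, 0, 0], "twist": [0, 0, 0], "jaw": 55},
    {"translation": [0, 0, 0], "twist": [0, 0, 0], "jaw": 65},
    {"translation": [0, 0, 0], "twist": [0, 0, 0], "jaw": 72}
  ]
}}

```text
time_s: 7.18
tcp_pos: [0.5841, -0.21, 0.0884]
tcp_rot: [0.042, 0.624, 0.714, 0.314]
force: [0.2, 0.1, 0.9]
width: 0.839
```

{"name": "apply_moves", "arguments": {
  "targets": [
    {"translation": [0, 0, 0], "twist": [0, 0, 0], "jaw": 72},
    {"translation": [4, 0, -9], "twist": [0, 0, 0], "jaw": 72},
    {"translation": [6, 0, -14], "twist": [0, 0, 0], "jaw": 72}
  ]
}}

```text
time_s: 7.43
tcp_pos: [0.5709, -0.2088, 0.1099]
tcp_rot: [0.041, 0.624, 0.714, 0.314]
force: [-0.5, -0.0, -0.6]
width: 0.845
```

```bash
python3 -c "
from h import *
to(.0,-.09,.15)"
```

```text
t 7.43 pos [ 0.5709 -0.2088  0.1099] in grip mm [  0.2 -87.9   9. ] joints [ 1.42  0.82 -1.01  1.94  0.08  0.53  0.71] F [-0.5 -0.  -0.6] w 72.2
target [ 0.5003 -0.2129  0.2319] need tool-mm [  52.4   -0.2 -130.9] rotvec [ 0.     0.004 -0.   ]
```

{"name": "apply_moves", "arguments": {
  "targets": [
    {"translation": [7, 0, -17], "twist": [0, 0, 0], "jaw": 72},
    {"translation": [9, 0, -22], "twist": [0, 0, 0], "jaw": 72},
    {"translation": [10, 0, -24], "twist": [0, 0, 0], "jaw": 72},
    {"translation": [10, 0, -24], "twist": [0, 0, 0], "jaw": 72},
    {"translation": [10, 0, -24], "twist": [0, 0, 0], "jaw": 72}
  ]
}}

```text
time_s: 7.85
tcp_pos: [0.5102, -0.211, 0.2152]
tcp_rot: [0.041, 0.624, 0.714, 0.314]
force: [0.4, -0.9, 0.4]
width: 0.845
```

{"name": "apply_moves", "arguments": {
  "targets": [
    {"translation": [6, 0, -18], "twist": [0, 0, 0], "jaw": 72},
    {"translation": [0, 0, 0], "twist": [0, 0, 0], "jaw": 72},
    {"translation": [0, 0, 0], "twist": [0, 0, 0], "jaw": 72}
  ]
}}

```text
time_s: 8.1
tcp_pos: [0.5014, -0.2141, 0.231]
tcp_rot: [0.043, 0.625, 0.714, 0.313]
force: [-0.7, 0.1, -0.9]
width: 0.844
```

```bash
python3 - <<'E'
from h import *
from cell import viewer
to(.0,-.09,.15)
A=[]
for n,(r0,c0,w,h,s) in {"top":(140,330,80,90,5),"side":(150,290,80,90,5)}.items():
    f=viewer.capture(n)["pixels"]; cv2.imwrite(f"pics/{n}_end.png",f[...,::-1])
    a=f[r0:r0+h,c0:c0+w,::-1]; a=cv2.resize(a,None,fx=s,fy=s,interpolation=cv2.INTER_CUBIC); A.append(a)
cv2.imwrite("pics/v6.png",np.hstack(A))
E
```

```text
t 8.1 pos [ 0.5014 -0.2141  0.231 ] in grip mm [  0.5 -91.2 148.6] joints [ 1.73  0.62 -1.26  1.99 -0.04  0.74  0.75] F [-0.7  0.1 -0.9] w 72.1
target [ 0.5003 -0.2129  0.2319] need tool-mm [ 1.7 -0.5 -0.8] rotvec [ 0.001  0.008 -0.   ]
```

View pics/v6.png

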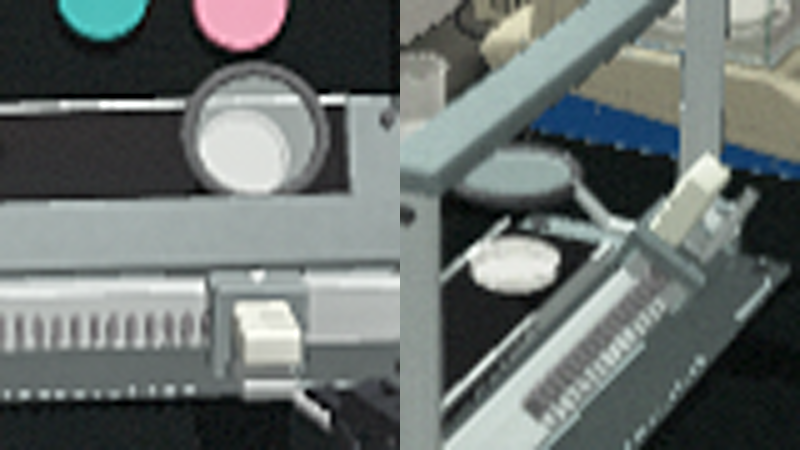

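View pics/top_end.png

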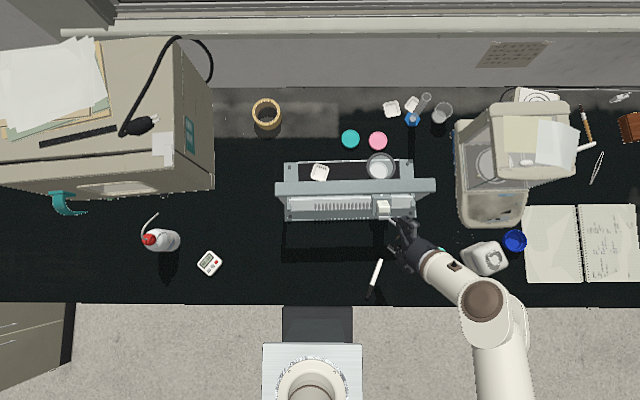

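```bash
python3 - <<'E'
from h import *
L=lambda X:(Rs.T@(X-[P[0],P[1],0])*1000).round(1)
k=lambda u,v:((u+.5)/5-.5+330,(v+.5)/5-.5+140)
print(L(onz("top",k(255,131),.095)),L(onz("top",k(244,152),.030)))
E
```

```text
[ 58.3 -97.1  95. ] [ 59.2 -99.2  30. ]
```

View pics/side_end.png

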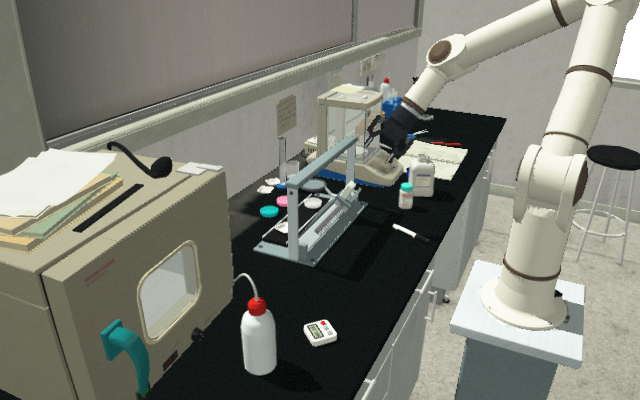

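The gripper is clear of the stand. The jar (405,195), timer (320,332) and boat (282,227) are where they started, the tab is out and the lens is over the dish. Handing in.

```bash
python3 -c "
from cell import ticket; print(ticket.close_job())"
```

```text
the job is handed in; nothing more can be done
None
```

The lens is now over the clear Petri dish and the carriage is locked. I squeezed the tab, slid the carriage about 98 mm along -y, let go so the pawl dropped in (by my estimate at the -96 mm notch), and backed off. The job was handed in at about 8.2 s of the 37 s allowed.

**Last checks:**
- **Lens position:** the top view puts the lens centre at stand (58, -97) mm and the dish at (59, -99) mm, about 2 mm apart. Before release, both views agreed to about 2 mm.
- **Lock tab:** the gap between tab and block is back to its starting size, so I read the tab as fully out.
- **Other items:** the dish, boat, jar and timer look unmoved. The jar was hidden by the arm in the last top view, so I checked it only in the side view.
- **Contact:** the gripper stands about 150 mm off the grip, and the wrist reads only about 1 N.

**What went wrong on the way:** the first straight approach stopped when joint 6 reached its lower limit (0.19 rad). I backed off, leaned the tool about 0.4 rad along the rail so the pads still lay flat on the grip faces, and went in again.

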